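# Index the bun foot to its next station and lock it

## Robot

A 6-joint arm with a two-finger parallel gripper is mounted at the origin on the work surface. World frame = base frame: x ahead of the robot, y to its left, z up, the work surface at z = 0. Lengths are in m, angles in rad, forces in N, time in s.
With the tool pointing down it reaches from about 0.275 to 0.775 m from the base axis. Payload 14.6 kg.
Tool frame: the origin (TCP) lies between the finger pads; the fingertips stand robot.finger_overhang ahead of it and the grasp point (between the pads) lies 6 mm ahead of it (robot.finger_overhang is the distance from the TCP to the fingertips, in m); z points along the fingers, y is the line along which they close (so a half turn about z gives the same grasp; the last joint's range is limited). The gripper opens to 85 mm and grips with 20 to 120 N. Pads are 22 mm wide; open, the fingers measure 114 mm over their backs; the gripper's body (76 mm by 85 mm) begins 54 mm behind the grasp point. The pads swing forward as they close: fully open they stand 13 mm farther back than shut.
Start: joints at [-1.487, 0.263, -0.048, 1.259, 0, 1.415], TCP at [0.124, -0.51, 0.256] pointing down, gripper open.
Joint ranges: [-2.65, 2.65], [-0.89, 1.7], [-1.18, 1.37], [-2.13, 2.11], [-1.35, 1.29], [-3.14, 3.14]. Speed limits (rad/s): [1.89, 1.89, 2.57, 2.79, 3.14, 3.14].

## Interface

Orientations are given as a 3x3 rotation matrix whose columns are the frame's x, y, z axes.
In Python, from plant import robot, eyes, models gives the robot as it stands. The module is installed in compiled form; this text tells all that it offers.
- The arm moves only by the tool jog_arm, never from a script. Its argument "commands" is a list that holds one entry, the list of rows, each a list of 5 numbers: the shift along the tool's x, y, z in mm, then the turn about the tool's z in degrees, then the closure in counts, from 0 (fully open) to 255 (shut). In form: [[[tx, ty, tz, spin, claw], ...]]. A call has 1 to 5 rows; each row shifts and turns the commanded pose from where the row before left it, along the tool's axes as they then stand; what a row does not reach is not made up. A row lasts 1/12 s, in which the tool goes at most 41.7 mm and 7.16 degrees, less where a joint would pass 70% of its speed; a pose out of reach is approached as far as the arm can. A call is refused whole if a number of a shift passes 41.7 or a number of a turn 7.16, either way. A call with a gripper value outside its range is refused whole. The fingers move at their own pace and stop on an object; "squeeze" is the grip in N (left out, the last holds). Time passes only in rows, so rows that do not move let the fingers close. It gives the time, the measured TCP pose, the force, the opening and the grip force at its end, in the units of the state.
- robot.read_state(): the state, without advancing time (a new reading comes with each control period).
- eyes.camera(name): name is "side" or "top" or "wrist"; returns a dict with "img" (420x560x3 uint8, red, green, blue), "fx", "fy", "cx", "cy" (pixels), "extrinsics" (4x4, takes a point from camera to world coordinates). Camera axes: x right, y down, z forward; pixel columns grow to the right and rows downward; lengths in m; the calibration is good to about 2 mm. The wrist camera is an equidistant fisheye: a pixel r from the principal point sees the ray r / f radians off the axis. A picture is of the moment at which its call begins. There is no depth.
- robot.close_job(): hands the job in; it is judged then, once.
Trained networks look in the newest picture that a camera, given by its name, has taken for a name from the list of things; names that differ only in an ending like _2 or _b are one class to them, and where a whole thing is asked for, a point or a joint stands for the part that bears it (a point fixed in the world has none). Each returns a list of dicts, best first, with "score" (0 to 1); they miss things now and then, are a little off and sometimes report something else, mostly with a low value. They report only what shows in the picture. A call takes as long as a camera call.
- models.boxes_of(target, camera): "centre" ([x, y, z] in m, in world coordinates, good to about 4 mm: the middle of the surface that is visible of it).
- models.masks_of(target, camera): "mask" (420x560 bool, what is visible of it).
The state is a dict: "time": time; "q": joint angles; "dq": joint speeds; "tau": joint torques, N m; "position": TCP position; "tcp_rot": TCP orientation; "ft_force": force on the tool from outside, world axes, zero at the start; "torque": the same for the moment, N m; "width": finger opening in m; "gripper_force": force on a finger pad.
Only numpy, scipy, OpenCV 4.12 (cv2) and the standard library are available. Lean on these libraries where they do the work, as an engineer would, in place of code of your own. Each camera call takes 0.05 s, during which the arm holds its last target. There are 200 camera calls.

## Task

The chair foot clamped on the rotary table is to be brought round to its next station. Turn the table clockwise (seen from above) by the bar knob on top feeling for the stop as you go, until it drops into the next click stop, leave it resting there, then push the lock plunger near the table's rim all the way down. Do not turn the table backwards, never force the plunger if it does not go in, and leave the other things on the bench where they are.

Things in the scene. Friction and masses are not known exactly. Their poses are not given: they have to be found in the camera images.
- base: grey round cast base of the rotary table, 210 mm across, 58 mm high, bolted down, with four lugs out to 140 mm from its centre (27 mm high). Origin: centre of its underside on the bench; z, up, is the turning axis. On it turns the head: a steel flange 200 mm across (top 75 mm above the bench), a dark-wood bun foot clamped on its middle, a bar knob above, a lock plunger near the rim
- head (a joint): angle of the turning head (rad), growing CLOCKWISE seen from above; starts at -0.1 to 0.1. An unseen ring in the base has click stops 90 degrees apart, the next at 0.45 to 1.3. Friction is 0.2 N m either way and holds the head where it is left; in the last 0.1 rad before a stop the head pulls forward, by up to 0.5; past it, it resists with 0.8. Let go within 0.04 rad of a stop, it centres itself
- knob_grip (a point): in the black bar knob, on the turning axis, 12 mm below the knob's flat top: the height to grip at. The bar is 60 mm long along this point's own y axis (which points at the lock plunger), 14 mm thick along its x axis, 26 mm high, its top 149 mm above the bench. Under it: a neck 12 mm across, then a 44 mm washer (its top 112 mm above the bench) on the bun foot (84 mm across, top 109 mm)
- lockpin: lock plunger: round black cap, 24 mm across, 20 mm high, on a 10 mm pin through the flange, 80 mm from the turning axis. Origin: centre of the cap's top; z up. Starts raised, top 119 mm above the bench; pushed down 12 mm against 3 N of friction the cap rests on its 28 mm bush (top at 107 mm) and stays. Only at a click stop (within 0.02 rad) does it go in; elsewhere it meets solid steel after 2 mm
- spare_foot: a second, loose bun foot of dark wood, 84 mm across and 34 mm high, on the bench; origin: centre of its underside
- hammer: a hammer lying on the bench; leave it
- spring: an upholstery coil spring standing on the bench, 76 mm across and 110 mm high; origin: centre of its underside
- tack_jar: a glass jar with a metal lid, 64 mm across and 85 mm high; origin: centre of its underside

How it is judged:
By the outcome, as a careful person would: the job done as asked, in the order asked, and still so for the second after the job is handed in, with the robot touching nothing.
It also fails if it takes over 64 s, if anything falls off the work surface, if the arm or the gripper's body presses on something with over 40 N, if the wrist force passes 120 N, or if a joint passes its speed limit or range.

## Working session

There is one attempt and no reset: what is moved stays moved. The work goes in short steps, Python scripts to look and compute and a tool call to move; the robot and the scene stay as the last step left them, time stands still between calls to the robot, and variables do not carry over. Pictures are saved under pics/ and viewed, at most 10 in all, crops included, and the job is handed in when it is done.

Besides the shell and the picture viewer there is one more tool, called by a JSON object that holds its "op" and its "data", one argument or row to a line. jog_arm: Moves the arm, as the interface text tells. Its arguments: {"type":"object","properties":{"commands":{"type":"array"},"squeeze":{"type":"number"}},"required":["commands"]}

```bash
mkdir -p pics; cat > h.py <<'E'
from plant import robot, eyes, models
import numpy as np, cv2
def save(c,n):
    cv2.imwrite(f'pics/{n}.png',c['img'][:,:,::-1])
def ray(c,u,v):
    E=np.array(c['extrinsics']); d=np.array([(u-c['cx'])/c['fx'],(v-c['cy'])/c['fy'],1.])
    d=E[:3,:3]@d; return E[:3,3],d/np.linalg.norm(d)
def tri(r1,r2):
    (o1,d1),(o2,d2)=r1,r2
    t=np.linalg.lstsq(np.c_[d1,-d2],o2-o1,rcond=None)[0]
    a,b=o1+t[0]*d1,o2+t[1]*d2
    return (a+b)/2,np.linalg.norm(a-b)
def atz(r,z):
    o,d=r; return o+d*(z-o[2])/d[2]
E
python3 - <<'E'
from h import *
s=robot.read_state(); print({k:np.round(v,3).tolist() for k,v in s.items()}); print(robot.finger_overhang)
for n in ('top','side'):
    c=eyes.camera(n); save(c,n+'0'); print(n,np.round(c['extrinsics'],3).tolist(),c['fx'])
    for t in ('base','head','knob_grip','lockpin','spare_foot','hammer','spring','tack_jar'):
        b=models.boxes_of(t,n); m=models.masks_of(t,n)
        print(t,[(round(x['score'],2),np.round(x['centre'],3).tolist()) for x in b[:2]],[(round(x['score'],2),np.argwhere(x['mask']).mean(0).round(1).tolist(),int(x['mask'].sum())) for x in m[:2]])
E
```

```text
{'time': 0.0, 'q': [-1.487, 0.264, -0.049, 1.259, -0.0, 1.416], 'dq': [0.0, 0.0, 0.001, 0.001, 0.001, -0.001], 'tau': [-0.001, -63.762, 38.456, 0.014, -0.0, -0.0], 'position': [0.124, -0.51, 0.256], 'tcp_rot': [[0.972, 0.237, -0.0], [0.237, -0.972, 0.001], [0.0, -0.001, -1.0]], 'ft_force': [-0.074, 0.19, -0.044], 'torque': [-0.032, 0.062, 0.011], 'gripper_force': 0.0, 'width': 0.085}
0.025
top [[-0.006, -0.994, 0.107, 0.417], [-1.0, 0.006, 0.003, -0.003], [-0.003, -0.107, -0.994, 1.065], [0.0, 0.0, 0.0, 1.0]] 389.583035629203
base [] [(0.6, [208.0, 260.6], 5871), (0.19, [256.1, 136.0], 695)]
head [(0.67, [0.529, 0.047, 0.078])] [(0.61, [206.5, 259.8], 4600)]
knob_grip [(0.87, [0.529, 0.042, 0.075])] [(0.95, [206.3, 260.1], 4805)]
lockpin [(0.66, [0.552, 0.13, 0.118]), (0.25, [0.526, 0.047, 0.073])] [(0.52, [197.5, 227.7], 80)]
spare_foot [(0.7, [0.528, 0.044, 0.077]), (0.68, [0.688, -0.334, 0.032])] [(0.69, [150.7, 403.0], 739)]
hammer [(0.75, [0.69, 0.366, 0.025])] [(0.69, [157.1, 144.5], 1131)]
spring [(0.71, [0.44, -0.335, 0.07])] [(0.72, [241.4, 413.0], 545)]
tack_jar [(0.84, [0.409, 0.361, 0.084])] [(0.85, [255.8, 136.0], 700), (0.17, [157.4, 144.4], 1053)]
side [[-0.751, -0.474, 0.459, 0.033], [-0.66, 0.524, -0.539, 0.592], [0.015, -0.708, -0.706, 0.885], [0.0, 0.0, 0.0, 1.0]] 460.12653707976943
base [(0.95, [0.512, 0.084, 0.073]), (0.21, [0.685, 0.37, 0.021])] [(0.73, [240.3, 269.7], 6456)]
head [(0.95, [0.521, 0.07, 0.074])] [(0.59, [229.2, 269.7], 4339)]
knob_grip [(0.63, [0.519, 0.071, 0.081])] [(0.62, [229.0, 269.6], 4426)]
lockpin [] []
spare_foot [(0.86, [0.684, -0.325, 0.026])] [(0.67, [142.8, 317.4], 402)]
hammer [(0.64, [0.683, 0.371, 0.02])] [(0.94, [291.4, 126.2], 1532), (0.65, [362.5, 204.1], 1365)]
spring [] [(0.51, [166.6, 381.4], 80)]
tack_jar [(0.58, [0.394, 0.383, 0.086]), (0.26, [0.686, -0.324, 0.032])] [(0.65, [362.3, 204.0], 1357)]
```

```bash
python3 - <<'E'
import cv2
t=cv2.imread('pics/top0.png')[150:270,190:330]; s=cv2.imread('pics/side0.png')[150:310,170:370]
t=cv2.resize(t,None,fx=400/140,fy=400/140,interpolation=2); s=cv2.resize(s,None,fx=2,fy=2,interpolation=2)
import numpy as np
o=np.zeros((345,800,3),'uint8'); o[:t.shape[0],:400]=t[:345]; o[:320,400:]=s
cv2.imwrite('pics/crop0.png',o)
E
```

```text
(no output)
```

View pics/crop0.png

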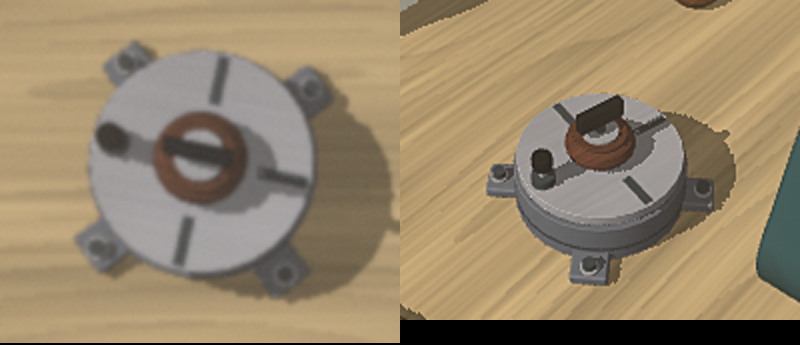

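View pics/side0.png

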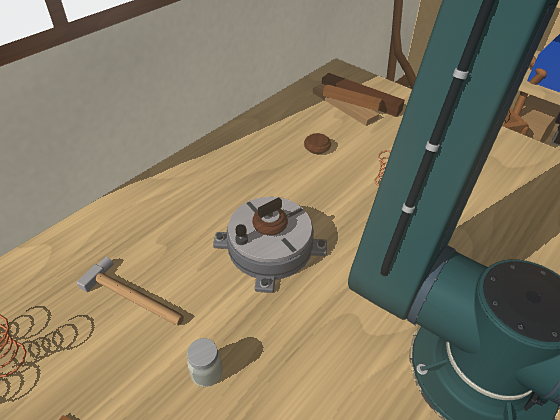

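The crop shows the bar knob centre at about (259,203) in the top view and (270,207) in the side view. The plunger cap is at about (229,198) in the top view and (240,227) in the side view. The jar, hammer, spare foot and spring stand well away from the table.

```bash
python3 - <<'E'
from h import *
T=eyes.camera('top');S=eyes.camera('side')
def dark(c,box):
    u0,v0,u1,v1=box; g=c['img'][v0:v1,u0:u1].max(2)
    n,l,st,ce=cv2.connectedComponentsWithStats((g<62).astype('uint8'))
    return [(st[i,4],(ce[i]+[u0,v0]).round(1).tolist(),np.argwhere(l==i)[:,::-1]+[u0,v0]) for i in range(1,n) if st[i,4]>15]
for c,b in ((T,(215,185,285,220)),(S,(228,195,290,245))):
    for a,ce,_ in dark(c,b): print(a,ce)
for nm,a,b in (('knob',(259.3,202.9),(270,208)),('cap',(229.2,198),(240.5,227))):
    print(nm,tri(ray(T,*a),ray(S,*b)))
for n,z in (((259.3,202.9),.149),((229.2,198),.119)): print(atz(ray(T,*n),z))
E
```

```text
43 [264.0, 204.0]
274 [269.7, 207.5]
131 [241.4, 232.2]
knob (array([0.53591087, 0.04607262, 0.13008505]), np.float64(0.00030872705817655484))
cap (array([0.55259945, 0.1225714 , 0.1146899 ]), np.float64(0.004848950145744719))
[0.53363025 0.04516614 0.149     ]
[0.55000226 0.12055    0.119     ]
```

{"op": "jog_arm", "data": {
  "commands": [
    [[26, -22, 0, 0, 0], [26, -22, 0, 0, 0], [26, -22, 0, 0, 0], [26, -22, 0, 0, 0], [26, -22, 0, 0, 0]]
  ]
}}

```text
time: 2.22
position: [0.225, -0.3711, 0.2563]
tcp_rot: [[0.972, 0.236, 0.0], [0.236, -0.972, -0.0], [0.0, 0.0, -1.0]]
ft_force: [0.1, 0.4, -0.2]
width: 0.0853
gripper_force: 0.0
```

{"op": "jog_arm", "data": {
  "commands": [
    [[26, -22, 0, 0, 0], [26, -22, 0, 0, 0], [26, -22, 0, 0, 0], [26, -22, 0, 0, 0], [26, -22, 0, 0, 0]]
  ]
}}

```text
time: 2.63
position: [0.3254, -0.2334, 0.2565]
tcp_rot: [[0.972, 0.236, 0.0], [0.236, -0.972, -0.0], [0.0, 0.001, -1.0]]
ft_force: [0.9, -0.8, 0.0]
width: 0.0857
gripper_force: 0.0
```

{"op": "jog_arm", "data": {
  "commands": [
    [[26, -22, 0, 0, 0], [26, -22, 0, 0, 0], [26, -22, 0, 0, 0], [26, -22, 0, 0, 0], [26, -22, 0, 0, 0]]
  ]
}}

```text
time: 3.05
position: [0.4258, -0.0956, 0.2565]
tcp_rot: [[0.972, 0.237, 0.0], [0.237, -0.972, -0.0], [0.0, 0.0, -1.0]]
ft_force: [0.2, -0.6, 0.2]
width: 0.0854
gripper_force: 0.0
```

{"op": "jog_arm", "data": {
  "commands": [
    [[20, -22, 0, 0, 0], [20, -22, 0, 0, 0], [20, -22, 0, 0, 0], [20, -22, 0, 0, 0], [0, 0, 0, -7, 0]]
  ]
}}

```text
time: 3.47
position: [0.4836, 0.0106, 0.2561]
tcp_rot: [[0.937, 0.35, 0.0], [0.35, -0.937, 0.001], [0.001, -0.001, -1.0]]
ft_force: [0.2, -0.0, -0.4]
width: 0.0855
gripper_force: 0.0
```

{"op": "jog_arm", "data": {
  "commands": [
    [[0, 0, 0, -7, 0], [0, 0, 0, -7, 0], [0, 0, 0, -7, 0], [0, 0, 0, -7, 0], [0, 0, 0, -7, 0]]
  ]
}}

```text
time: 3.88
position: [0.482, 0.0072, 0.2563]
tcp_rot: [[0.559, 0.829, -0.0], [0.829, -0.559, -0.0], [-0.0, -0.0, -1.0]]
ft_force: [0.2, 0.4, 0.0]
width: 0.0855
gripper_force: 0.0
```

{"op": "jog_arm", "data": {
  "commands": [
    [[0, 0, 0, -7, 0], [0, 0, 0, -7, 0], [0, 0, 0, -7, 0], [0, 0, 0, -7, 0], [0, 0, 0, -7, 0]]
  ]
}}

```text
time: 4.3
position: [0.482, 0.0072, 0.2563]
tcp_rot: [[-0.018, 1.0, 0.0], [1.0, 0.018, 0.0], [0.0, 0.0, -1.0]]
ft_force: [-0.0, -0.3, -0.2]
width: 0.0854
gripper_force: 0.0
```

{"op": "jog_arm", "data": {
  "commands": [
    [[0, 0, 0, -7, 0], [0, 0, 0, -7, 0], [0, 0, 0, -7, 0], [0, 0, 0, -7, 0], [0, 0, 0, -7, 0]]
  ]
}}

```text
time: 4.72
position: [0.482, 0.0072, 0.2563]
tcp_rot: [[-0.588, 0.809, 0.0], [0.809, 0.588, -0.0], [-0.0, 0.0, -1.0]]
ft_force: [0.0, 0.3, -0.2]
width: 0.0853
gripper_force: 0.0
```

{"op": "jog_arm", "data": {
  "commands": [
    [[0, 0, 0, -7, 0], [0, 0, 0, -7, 0], [0, 0, 0, -7, 0], [0, 0, 0, -7, 0], [0, 0, 0, -7, 0]]
  ]
}}

```text
time: 5.13
position: [0.482, 0.0072, 0.2563]
tcp_rot: [[-0.946, 0.325, 0.0], [0.325, 0.946, -0.0], [-0.0, 0.0, -1.0]]
ft_force: [-0.7, 0.5, 0.1]
width: 0.0857
gripper_force: 0.0
```

{"op": "jog_arm", "data": {
  "commands": [
    [[0, 0, 0, -7, 0], [0, 0, 0, -7, 0], [0, 0, 0, -7, 0], [0, 0, 0, -7, 0], [0, 0, 0, -7, 0]]
  ]
}}

```text
time: 5.55
position: [0.482, 0.0072, 0.2563]
tcp_rot: [[-0.961, -0.276, 0.0], [-0.276, 0.961, 0.0], [-0.0, -0.0, -1.0]]
ft_force: [-0.9, 1.3, -0.1]
width: 0.0856
gripper_force: 0.0
```

{"op": "jog_arm", "data": {
  "commands": [
    [[0, 0, 0, -7, 0], [0, 0, 0, -7, 0], [0, 0, 0, -7, 0], [0, 0, 0, -7, 0], [0, 0, 0, -7, 0]]
  ]
}}

```text
time: 5.97
position: [0.482, 0.0072, 0.2563]
tcp_rot: [[-0.629, -0.777, 0.0], [-0.777, 0.629, -0.0], [-0.0, -0.0, -1.0]]
ft_force: [-0.4, 0.1, -0.6]
width: 0.0849
gripper_force: 0.0
```

{"op": "jog_arm", "data": {
  "commands": [
    [[0, 0, 0, -7, 0], [0, 0, 0, -7, 0], [0, 0, 0, -7, 0], [0, 0, 0, -5, 0], [0, 0, 0, 0, 0]]
  ]
}}

```text
time: 6.38
position: [0.482, 0.0072, 0.2563]
tcp_rot: [[-0.226, -0.974, 0.0], [-0.974, 0.226, 0.0], [-0.0, -0.0, -1.0]]
ft_force: [-0.0, 0.2, 0.4]
width: 0.0851
gripper_force: 0.0
```

```bash
python3 - <<'E'
from h import *
c=eyes.camera('wrist'); save(c,'w1'); s=robot.read_state()
print(s['time'],np.round(s['position'],4),np.round(s['tcp_rot'],3),s['q'][5]); print(np.round(c['extrinsics'],3),c['fx'],c['cx'],c['cy'])
for t in ('knob_grip','lockpin'):
    print(t,[(x['score'],np.round(x['centre'],4)) for x in models.boxes_of(t,'wrist')[:2]],[(x['score'],np.argwhere(x['mask']).mean(0)[::-1].round(1),x['mask'].sum()) for x in models.masks_of(t,'wrist')[:2]])
E
```

```text
6.4333 [0.4819 0.0072 0.2563] [[-0.232 -0.973 -0.   ]
 [-0.973  0.232  0.   ]
 [-0.     0.    -1.   ]] -1.4910713156159947
[[-0.974  0.218  0.061  0.467]
 [ 0.226  0.939  0.259 -0.058]
 [-0.001  0.266 -0.964  0.374]
 [ 0.     0.     0.     1.   ]] 325.19226210127806 278.205343611284 206.76059540394425
knob_grip [(0.73, array([0.5256, 0.0305, 0.0739]))] [(0.83, array([241.5, 232.4]), np.int64(27118))]
lockpin [(0.81, array([0.5498, 0.1239, 0.1168]))] [(0.6, array([236.2, 328.7]), np.int64(505))]
```

View pics/w1.png

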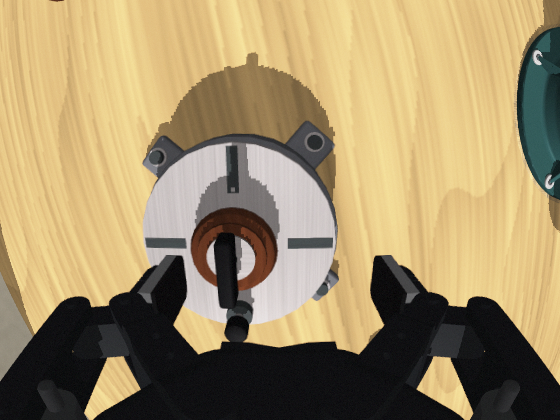

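The wrist view shows the bar from about (224,235) to (231,306) and the plunger cap at about (236,327). The bar lies nearly parallel to the pads. I'll overlay the predicted outlines on a crop to check this.

```bash
cat >> h.py <<'E'
def fproj(c,P):
    E=np.array(c['extrinsics']); p=(np.atleast_2d(P)-E[:3,3])@E[:3,:3]
    r=np.hypot(p[:,0],p[:,1]); th=np.arctan2(r,p[:,2])
    return np.c_[c['cx']+c['fx']*th*p[:,0]/r, c['cy']+c['fx']*th*p[:,1]/r]
def fray(c,u,v):
    E=np.array(c['extrinsics']); a=(u-c['cx'])/c['fx'];b=(v-c['cy'])/c['fx'];t=np.hypot(a,b)
    d=np.array([np.sin(t)*a/t,np.sin(t)*b/t,np.cos(t)]); return E[:3,3],E[:3,:3]@d
def circ(x,y,z,r,n=60):
    a=np.linspace(0,2*np.pi,n); return np.c_[x+r*np.cos(a),y+r*np.sin(a),z+0*a]
def bar(x,y,z,yaw):
    L=np.array([np.cos(yaw),np.sin(yaw)]);N=np.array([-L[1],L[0]])
    return np.array([[*(np.array([x,y])+s*.03*L+t*.007*N),z] for s,t in((1,1),(1,-1),(-1,-1),(-1,1),(1,1))])
def overlay(c,x,y,yaw,name,u0,v0,w,h,k,capz=.119):
    im=cv2.resize(c['img'][v0:v0+h,u0:u0+w,::-1],None,fx=k,fy=k,interpolation=cv2.INTER_NEAREST).copy()
    for P,col in ((bar(x,y,.149,yaw),(0,255,0)),(circ(x+.08*np.cos(yaw),y+.08*np.sin(yaw),capz,.012),(0,255,255)),(circ(x,y,.112,.022),(255,0,0)),(circ(x,y,.075,.1),(0,0,255))):
        cv2.polylines(im,[np.int32((fproj(c,P)-[u0,v0])*k)],False,col,1)
    cv2.imwrite(f'pics/{name}.png',im)
E
python3 - <<'E'
from h import *
c=eyes.camera('wrist'); print(atz(fray(c,236,327),.119), atz(fray(c,227,271),.149))
overlay(c,.534,.045,np.radians(77.8),'w1o',140,130,200,215,2.7)
E
```

```text
[0.55042517 0.117264   0.119     ] [0.53183952 0.04311692 0.149     ]
```

View pics/w1o.png

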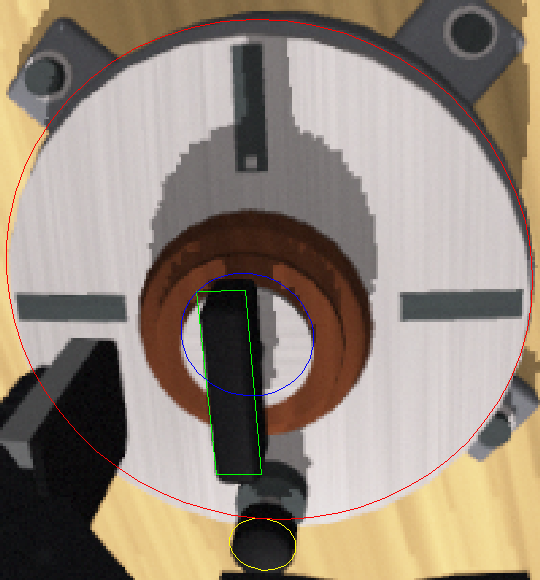

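The overlay fits within a few mm: the bar outline and cap (267,542 in the crop) match, and the flange suggests about +2 mm in y. I'll move over the knob for a second view.

{"op": "jog_arm", "data": {
  "commands": [
    [[-17, -14, 0, 0, 0], [-17, -14, 0, 0, 0], [-16, -13, 0, 0, 0], [0, 0, 10, 0, 0], [0, 0, 0, 0, 0]]
  ]
}}

```text
time: 7.1
position: [0.5335, 0.047, 0.2447]
tcp_rot: [[-0.23, -0.973, -0.002], [-0.973, 0.23, 0.0], [0.0, 0.002, -1.0]]
ft_force: [-0.7, -0.7, -1.0]
width: 0.085
gripper_force: 0.0
```

```bash
python3 - <<'E'
from h import *
c=eyes.camera('wrist'); s=robot.read_state(); print(s['position'],c['extrinsics'][:3,3] if hasattr(c['extrinsics'],'shape') else c['extrinsics'])
uv=fproj(c,[.534,.046,.149])[0]; print(uv)
print('pads mid', fproj(c,np.array(s['position'])-[0,0,.006]))
u0,v0=int(uv[0])-110,int(uv[1])-130
h=min(220,420-v0)
overlay(c,.534,.046,np.radians(77.8),'w2o',u0,v0,220,h,2.7); print(u0,v0)
E
```

```text
[0.53301524 0.04660079 0.24553751] [ 0.51834132 -0.01861889  0.36254172]
[277.38399785 217.48077107]
pads mid [[279.67643656 281.20061743]]
167 87
```

View pics/w2o.png

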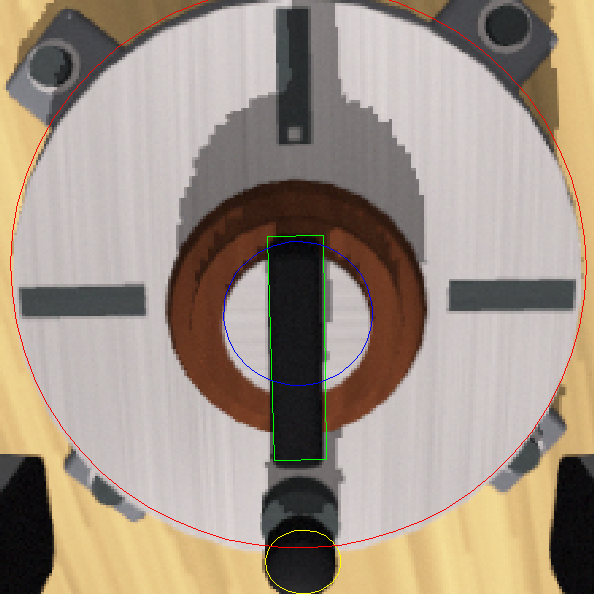

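The outlines fit to about 1–2 mm, so the axis is at about (0.534, 0.0475). The tool's yaw is about 1° clockwise of the bar, so closing can only nudge the table forward. I'll descend and grip.

{"op": "jog_arm", "data": {
  "commands": [
    [[-1, -1, 25, 0, 0], [0, 0, 25, 0, 0], [0, 0, 25, 0, 0], [0, 0, 15, 0, 0], [0, 0, 10.5, 0, 0]]
  ]
}}

```text
time: 7.57
position: [0.5335, 0.0468, 0.1447]
tcp_rot: [[-0.232, -0.973, -0.002], [-0.973, 0.232, 0.0], [0.0, 0.002, -1.0]]
ft_force: [0.5, -0.5, -0.0]
width: 0.0855
gripper_force: 0.0
```

{"op": "jog_arm", "data": {
  "commands": [
    [[0, 0, 0, 0, 100], [0, 0, 0, 0, 200], [0, 0, 0, 0, 200], [0, 0, 0, 0, 255], [0, 0, 0, 0, 255]]
  ],
  "squeeze": 40
}}

```text
time: 7.98
position: [0.535, 0.0471, 0.1466]
tcp_rot: [[-0.231, -0.973, 0.001], [-0.973, 0.231, -0.0], [-0.0, -0.001, -1.0]]
ft_force: [0.2, -0.4, 0.1]
width: 0.0256
gripper_force: 0.0
```

{"op": "jog_arm", "data": {
  "commands": [
    [[0, 0, 0, 0, 255], [0, 0, 0, 0, 255], [0, 0, 0, 0, 255], [0, 0, 0, 0, 255], [0, 0, 0, 0, 255]]
  ]
}}

```text
time: 8.4
position: [0.535, 0.0471, 0.1465]
tcp_rot: [[-0.23, -0.973, 0.001], [-0.973, 0.23, -0.0], [-0.0, -0.001, -1.0]]
ft_force: [-0.8, -0.6, 6.0]
width: 0.0132
gripper_force: 39.3
```

```bash
python3 - <<'E'
from h import *
s=robot.read_state(); print({k:np.round(s[k],3).tolist() for k in('time','position','tcp_rot','ft_force','torque','width','gripper_force','q')})
E
```

```text
{'time': 8.4, 'position': [0.535, 0.047, 0.146], 'tcp_rot': [[-0.23, -0.973, 0.001], [-0.973, 0.23, -0.0], [-0.0, -0.001, -1.0]], 'ft_force': [-0.826, -0.576, 5.994], 'torque': [-0.097, 0.169, 0.087], 'width': 0.013, 'gripper_force': 39.328, 'q': [-0.064, 0.34, -0.244, 0.986, -0.0, -1.402]}
```

{"op": "jog_arm", "data": {
  "commands": [
    [[0, 0, 0, 2, 255], [0, 0, 0, 3, 255], [0, 0, 0, 3, 255], [0, 0, 0, 3, 255], [0, 0, 0, 2, 255]]
  ]
}}

```text
time: 8.82
position: [0.5345, 0.0472, 0.1465]
tcp_rot: [[-0.446, -0.895, 0.001], [-0.895, 0.446, 0.0], [-0.0, -0.0, -1.0]]
ft_force: [-3.4, 0.4, 9.1]
width: 0.0134
gripper_force: 40.3
```

```bash
cat > t.py <<'E'
from plant import robot
import numpy as np
s=robot.read_state(); R=np.array(s['tcp_rot'])
print('t',s['time'],'yaw',round(np.degrees(np.arctan2(R[1,0],R[0,0])),2),'tq',np.round(s['torque'],3),'f',np.round(s['ft_force'],1),'p',np.round(s['position'],4),'w',s['width'])
E
python3 t.py
```

```text
t 8.8167 yaw -116.46 tq [0.044 0.671 0.365] f [-3.4  0.4  9.1] p [0.5345 0.0472 0.1465] w 0.013350670191466374
```

{"op": "jog_arm", "data": {
  "commands": [
    [[0, 0, 0, 0, 255]]
  ]
}}

```text
time: 8.9
position: [0.5345, 0.0472, 0.1465]
tcp_rot: [[-0.445, -0.895, 0.001], [-0.895, 0.445, 0.0], [-0.0, -0.0, -1.0]]
ft_force: [-3.8, 0.2, 8.0]
width: 0.0132
gripper_force: 39.6
```

```bash
python3 t.py
```

```text
t 8.9 yaw -116.45 tq [ 0.1    0.671 -0.222] f [-3.8  0.2  8. ] p [0.5345 0.0472 0.1465] w 0.013201468946449737
```

```bash
cat > t.py <<'E'
from plant import robot, eyes
import numpy as np, sys
n=int(sys.argv[1]) if len(sys.argv)>1 else 5
T=[];F=[]
for i in range(n):
    s=robot.read_state(); T.append(s['torque'][2]);F.append(s['ft_force'])
    if i<n-1: eyes.camera('top')
R=np.array(s['tcp_rot'])
print('t',s['time'],'yaw',round(np.degrees(np.arctan2(R[1,0],R[0,0])),2),'tz',np.round(T,2),'mean',np.mean(T).round(3),'f',np.mean(F,0).round(1),'p',np.round(s['position'],4),'w',round(s['width'],4),'tau6',np.round(s['tau'][5],3))
E
python3 t.py 8
```

```text
t 9.25 yaw -116.33 tz [-0.22 -0.17 -0.13 -0.23 -0.18 -0.2  -0.23 -0.19] mean -0.195 f [-3.6  0.6  9. ] p [0.5346 0.0472 0.1465] w 0.0134 tau6 -0.222
```

{"op": "jog_arm", "data": {
  "commands": [
    [[0, 0, 0, 0.6, 255], [0, 0, 0, 0.6, 255], [0, 0, 0, 0.6, 255], [0, 0, 0, 0.6, 255], [0, 0, 0, 0.6, 255]]
  ]
}}

```text
time: 9.67
position: [0.5345, 0.0473, 0.1465]
tcp_rot: [[-0.49, -0.872, 0.0], [-0.872, 0.49, 0.0], [-0.0, -0.0, -1.0]]
ft_force: [-4.6, 1.2, 8.7]
width: 0.0133
gripper_force: 40.0
```

```bash
python3 t.py 5
```

```text
t 9.8667 yaw -119.31 tz [0.27 0.14 0.07 0.08 0.1 ] mean 0.135 f [-3.8  0.4  9.2] p [0.5345 0.0473 0.1465] w 0.0134 tau6 0.106
```

{"op": "jog_arm", "data": {
  "commands": [
    [[0, 0, 0, 0.5, 255], [0, 0, 0, 0.5, 255], [0, 0, 0, 0.5, 255], [0, 0, 0, 0.5, 255], [0, 0, 0, 0.5, 255]]
  ]
}}

```text
time: 10.28
position: [0.5344, 0.0473, 0.1465]
tcp_rot: [[-0.527, -0.85, 0.0], [-0.85, 0.527, 0.0], [-0.0, -0.0, -1.0]]
ft_force: [-5.1, 1.3, 8.9]
width: 0.0131
gripper_force: 40.1
```

```bash
python3 t.py 2
```

```text
t 10.3333 yaw -121.86 tz [0.26 0.19] mean 0.226 f [-4.9  1.2  9. ] p [0.5344 0.0473 0.1465] w 0.0136 tau6 0.045
```

{"op": "jog_arm", "data": {
  "commands": [
    [[0, 0, 0, 0.5, 255], [0, 0, 0, 0.5, 255], [0, 0, 0, 0.5, 255], [0, 0, 0, 0.5, 255], [0, 0, 0, 0.5, 255]]
  ]
}}

```text
time: 10.75
position: [0.5344, 0.0473, 0.1465]
tcp_rot: [[-0.564, -0.826, 0.0], [-0.826, 0.564, 0.0], [-0.0, -0.0, -1.0]]
ft_force: [-5.5, 0.6, 9.4]
width: 0.0134
gripper_force: 40.1
```

```bash
python3 t.py 2
```

```text
t 10.8 yaw -124.36 tz [0.29 0.26] mean 0.272 f [-5.2  1.3  9.7] p [0.5343 0.0474 0.1465] w 0.0134 tau6 0.047
```

{"op": "jog_arm", "data": {
  "commands": [
    [[0, 0, 0, 0.5, 255], [0, 0, 0, 0.5, 255], [0, 0, 0, 0.5, 255], [0, 0, 0, 0.5, 255], [0, 0, 0, 0.5, 255]]
  ]
}}

```text
time: 11.22
position: [0.5343, 0.0474, 0.1465]
tcp_rot: [[-0.599, -0.801, 0.0], [-0.801, 0.599, 0.0], [-0.0, 0.0, -1.0]]
ft_force: [-4.5, 1.6, 10.5]
width: 0.0139
gripper_force: 40.2
```

```bash
python3 t.py 2
```

```text
t 11.2667 yaw -126.85 tz [0.3  0.16] mean 0.228 f [-5.2  1.5 10. ] p [0.5343 0.0474 0.1465] w 0.0134 tau6 0.048
```

{"op": "jog_arm", "data": {
  "commands": [
    [[0, 0, 0, 0.5, 255], [0, 0, 0, 0.5, 255], [0, 0, 0, 0.5, 255], [0, 0, 0, 0.5, 255], [0, 0, 0, 0.5, 255]]
  ]
}}

```text
time: 11.68
position: [0.5342, 0.0474, 0.1465]
tcp_rot: [[-0.633, -0.774, -0.0], [-0.774, 0.633, 0.0], [-0.0, 0.0, -1.0]]
ft_force: [-6.1, 1.5, 10.2]
width: 0.0133
gripper_force: 40.2
```

```bash
python3 t.py 2
```

```text
t 11.7333 yaw -129.35 tz [0.28 0.16] mean 0.219 f [-5.8  2.4 10.4] p [0.5342 0.0474 0.1465] w 0.0135 tau6 0.048
```

{"op": "jog_arm", "data": {
  "commands": [
    [[0, 0, 0, 0.5, 255], [0, 0, 0, 0.5, 255], [0, 0, 0, 0.5, 255], [0, 0, 0, 0.5, 255], [0, 0, 0, 0.5, 255]]
  ]
}}

```text
time: 12.15
position: [0.5341, 0.0475, 0.1464]
tcp_rot: [[-0.667, -0.745, -0.0], [-0.745, 0.667, 0.0], [-0.0, 0.0, -1.0]]
ft_force: [-6.4, 2.5, 10.2]
width: 0.0137
gripper_force: 40.3
```

```bash
python3 t.py 2
```

```text
t 12.2 yaw -131.85 tz [0.25 0.12] mean 0.185 f [-6.2  2.2 10.5] p [0.5342 0.0475 0.1465] w 0.0131 tau6 0.049
```

{"op": "jog_arm", "data": {
  "commands": [
    [[0, 0, 0, 0.5, 255], [0, 0, 0, 0.5, 255], [0, 0, 0, 0.5, 255], [0, 0, 0, 0.5, 255], [0, 0, 0, 0.5, 255]]
  ]
}}

```text
time: 12.62
position: [0.5341, 0.0475, 0.1465]
tcp_rot: [[-0.699, -0.716, -0.0], [-0.716, 0.699, 0.001], [-0.0, 0.001, -1.0]]
ft_force: [-7.8, 3.0, 11.9]
width: 0.0131
gripper_force: 40.3
```

```bash
python3 t.py 2
```

```text
t 12.6667 yaw -134.35 tz [0.35 0.22] mean 0.285 f [-7.6  3.1 11.9] p [0.5341 0.0475 0.1465] w 0.0135 tau6 0.051
```

{"op": "jog_arm", "data": {
  "commands": [
    [[0.4, 0.8, 0, 0.5, 255], [0, 0, 0, 0.5, 255], [0, 0, 0, 0.5, 255], [0, 0, 0, 0.5, 255], [0, 0, 0, 0.5, 255]]
  ]
}}

```text
time: 13.08
position: [0.534, 0.0476, 0.1465]
tcp_rot: [[-0.729, -0.684, 0.001], [-0.684, 0.729, 0.0], [-0.001, -0.0, -1.0]]
ft_force: [-1.1, 1.9, 8.7]
width: 0.0134
gripper_force: 40.0
```

```bash
python3 t.py 2
```

```text
t 13.1333 yaw -136.87 tz [0.24 0.16] mean 0.201 f [-1.6  2.   8.6] p [0.534  0.0476 0.1465] w 0.0133 tau6 0.035
```

{"op": "jog_arm", "data": {
  "commands": [
    [[0, 0, 0, 0.5, 255], [0, 0, 0, 0.5, 255], [0, 0, 0, 0.5, 255], [0, 0, 0, 0.5, 255], [0, 0, 0, 0.5, 255]]
  ]
}}

```text
time: 13.55
position: [0.534, 0.0477, 0.1465]
tcp_rot: [[-0.758, -0.652, 0.001], [-0.652, 0.758, 0.0], [-0.001, -0.0, -1.0]]
ft_force: [-1.6, 2.1, 9.1]
width: 0.0131
gripper_force: 39.8
```

```bash
python3 t.py 2
```

```text
t 13.6 yaw -139.37 tz [0.18 0.04] mean 0.108 f [-1.2  2.2  8.9] p [0.534  0.0477 0.1465] w 0.0129 tau6 -0.101
```

{"op": "jog_arm", "data": {
  "commands": [
    [[0, 0, 0, 0.3, 255], [0, 0, 0, 0.3, 255], [0, 0, 0, 0.3, 255], [0, 0, 0, 0.3, 255], [0, 0, 0, 0.3, 255]]
  ]
}}

```text
time: 14.02
position: [0.5339, 0.0477, 0.1465]
tcp_rot: [[-0.775, -0.632, 0.001], [-0.632, 0.775, 0.001], [-0.001, -0.0, -1.0]]
ft_force: [-2.0, 2.2, 9.5]
width: 0.0135
gripper_force: 39.7
```

```bash
python3 t.py 2
```

```text
t 14.0667 yaw -140.85 tz [-0.04 -0.06] mean -0.054 f [-2.4  2.4  8.7] p [0.5339 0.0477 0.1465] w 0.0131 tau6 -0.143
```

{"op": "jog_arm", "data": {
  "commands": [
    [[0, 0, 0, 0.3, 255], [0, 0, 0, 0.3, 255], [0, 0, 0, 0.3, 255], [0, 0, 0, 0.3, 255], [0, 0, 0, 0.3, 255]]
  ]
}}

```text
time: 14.48
position: [0.5339, 0.0477, 0.1465]
tcp_rot: [[-0.792, -0.611, 0.001], [-0.611, 0.792, 0.001], [-0.001, -0.0, -1.0]]
ft_force: [-0.7, 4.4, 8.5]
width: 0.0133
gripper_force: 39.7
```

```bash
python3 t.py 2
```

```text
t 14.5333 yaw -142.36 tz [-0.21 -0.33] mean -0.271 f [-1.6  3.8  9. ] p [0.5339 0.0478 0.1465] w 0.0134 tau6 -0.356
```

{"op": "jog_arm", "data": {
  "commands": [
    [[0, 0, 0, 0.2, 255], [0, 0, 0, 0.2, 255], [0, 0, 0, 0.2, 255], [0, 0, 0, 0.2, 255], [0, 0, 0, 0.2, 255]]
  ]
}}

```text
time: 14.95
position: [0.5339, 0.0478, 0.1465]
tcp_rot: [[-0.802, -0.597, 0.001], [-0.597, 0.802, 0.001], [-0.001, 0.0, -1.0]]
ft_force: [-2.6, 3.4, 9.9]
width: 0.0133
gripper_force: 39.7
```

```bash
python3 t.py 2
```

```text
t 15.0 yaw -143.36 tz [-0.28 -0.33] mean -0.302 f [-2.4  3.6  9.6] p [0.5338 0.0478 0.1465] w 0.0133 tau6 -0.361
```

{"op": "jog_arm", "data": {
  "commands": [
    [[0, 0, 0, 0.2, 255], [0, 0, 0, 0.2, 255], [0, 0, 0, 0.2, 255], [0, 0, 0, 0.2, 255], [0, 0, 0, 0, 255]]
  ]
}}

```text
time: 15.42
position: [0.5339, 0.0478, 0.1465]
tcp_rot: [[-0.81, -0.586, 0.001], [-0.586, 0.81, 0.001], [-0.001, 0.0, -1.0]]
ft_force: [-2.4, 2.7, 8.5]
width: 0.0132
gripper_force: 39.7
```

```bash
python3 t.py 3
```

```text
t 15.5167 yaw -144.12 tz [-0.09 -0.1  -0.12] mean -0.102 f [-2.2  3.2  9.1] p [0.5339 0.0478 0.1465] w 0.0133 tau6 -0.108
```

{"op": "jog_arm", "data": {
  "commands": [
    [[0, 0, 0, 0.2, 255], [0, 0, 0, 0.2, 255], [0, 0, 0, 0, 255]]
  ]
}}

```text
time: 15.77
position: [0.5338, 0.0478, 0.1465]
tcp_rot: [[-0.814, -0.58, 0.001], [-0.58, 0.814, 0.001], [-0.001, 0.0, -1.0]]
ft_force: [-1.9, 3.6, 8.2]
width: 0.0134
gripper_force: 39.8
```

```bash
python3 t.py 3
```

```text
t 15.8667 yaw -144.51 tz [ 0.04  0.06 -0.  ] mean 0.036 f [-2.3  3.5  8.5] p [0.5338 0.0478 0.1465] w 0.0134 tau6 0.043
```

The torque has gone from resisting to pulling forward and back to about zero, so the head is in the click stop. Releasing and lifting.

{"op": "jog_arm", "data": {
  "commands": [
    [[0, 0, 0, 0, 150], [0, 0, 0, 0, 100], [0, 0, 0, 0, 50], [0, 0, 0, 0, 0], [0, 0, 0, 0, 0]]
  ]
}}

```text
time: 16.28
position: [0.5337, 0.0474, 0.1457]
tcp_rot: [[-0.814, -0.58, -0.0], [-0.58, 0.814, -0.0], [0.0, 0.0, -1.0]]
ft_force: [-0.9, -0.1, -0.4]
width: 0.0732
gripper_force: 0.0
```

{"op": "jog_arm", "data": {
  "commands": [
    [[0, 0, -20, 0, 0], [0, 0, -25, 0, 0], [0, 0, -25, 0, 0], [0, 0, -20, 0, 0], [0, 0, 0, 0, 0]]
  ]
}}

```text
time: 16.7
position: [0.535, 0.0473, 0.2394]
tcp_rot: [[-0.814, -0.58, 0.005], [-0.58, 0.814, -0.0], [-0.004, -0.003, -1.0]]
ft_force: [-0.0, -0.6, 0.4]
width: 0.0857
gripper_force: 0.0
```

```bash
python3 - <<'E'
from h import *
c=eyes.camera('wrist'); s=robot.read_state(); R=s['tcp_rot'];print(s['time'],np.round(s['position'],4),s['width'],np.round(s['ft_force'],1),np.round(s['q'],2))
x,y,yaw=.5338,.0478,np.arctan2(-R[1][0],-R[0][0]); print(np.degrees(yaw),x+.08*np.cos(yaw),y+.08*np.sin(yaw))
uv=fproj(c,[x,y,.149])[0]; u0,v0=int(uv[0])-110,int(uv[1])-120
overlay(c,x,y,yaw,'w3o',u0,v0,220,min(220,420-v0),2.7); print(u0,v0)
print([(b['score'],np.round(b['centre'],4)) for b in models.boxes_of('lockpin','wrist')[:2]])
eyes.camera('top');print([(b['score'],np.round(b['centre'],4)) for b in models.boxes_of('lockpin','top')[:2]])
E
```

```text
16.75 [0.5346 0.0474 0.2374] 0.08528139844498914 [ 0.4 -0.2 -0.5] [-0.06  0.29 -0.07  1.22 -0.   -0.68]
35.481114579426354 0.5989445504990242 0.09423476650399024
170 99
[(0.61, array([0.5999, 0.0935, 0.1195]))]
[]
```

View pics/w3o.png

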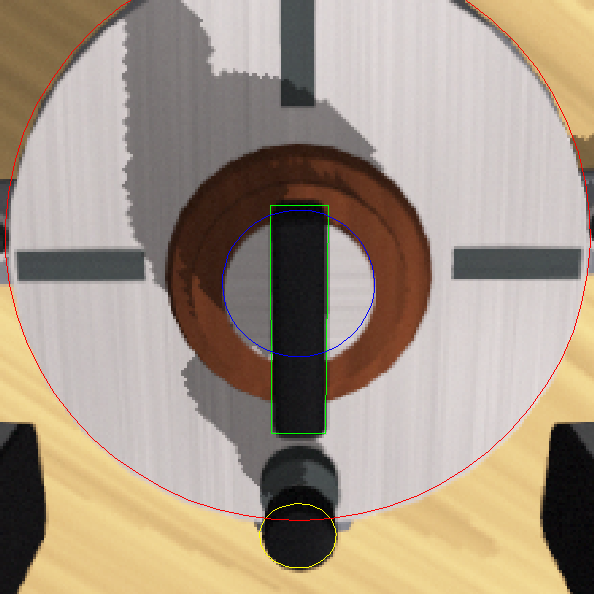

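The bar and cap sit right on the predicted outlines, with the cap centre at (0.599, 0.094). I'll shut the fingers and move over the cap to just above it.

{"op": "jog_arm", "data": {
  "commands": [
    [[-20, 0, 0, 0, 255], [-20, 0, 0, 0, 255], [-20, 0, 0, 0, 255], [-19.5, 0.5, 0, 0, 255], [0, 0, 0, 0, 255]]
  ]
}}

```text
time: 17.32
position: [0.5997, 0.0955, 0.2339]
tcp_rot: [[-0.814, -0.581, -0.002], [-0.581, 0.814, 0.0], [0.001, 0.001, -1.0]]
ft_force: [-0.2, -0.4, -1.0]
width: 0.0251
gripper_force: 0.0
```

{"op": "jog_arm", "data": {
  "commands": [
    [[0, 0, 20, 0, 255], [0, 0, 20, 0, 255], [0, 0, 20, 0, 255], [0, 0, 20, 0, 255], [0, 0, 0, 0, 255]]
  ]
}}

```text
time: 17.73
position: [0.5957, 0.0937, 0.1516]
tcp_rot: [[-0.814, -0.58, -0.007], [-0.58, 0.814, -0.0], [0.005, 0.004, -1.0]]
ft_force: [-1.1, 0.3, -0.6]
width: -0.0
gripper_force: 0.0
```

```bash
python3 t.py 4; python3 - <<'E'
from h import *
s=robot.read_state(); c=eyes.camera('side'); p=np.array(s['position'])
E=np.array(c['extrinsics'])
q=(np.array([.599,.0942,.119])-E[:3,3])@E[:3,:3]; u,v=c['cx']+c['fx']*q[0]/q[2],c['cy']+c['fy']*q[1]/q[2]; print(u,v)
u0,v0=int(u)-60,int(v)-60
cv2.imwrite('pics/s4.png',cv2.resize(c['img'][v0:v0+120,u0:u0+120,::-1],None,fx=4.5,fy=4.5,interpolation=2))
E
```

```text
t 17.8833 yaw -144.53 tz [ 0.03 -0.03 -0.03  0.03] mean 0.001 f [-0.3 -0.2 -0.1] p [0.5981 0.0938 0.1564] w 0.0003 tau6 -0.004
235.9190555996569 209.29635717388112
```

View pics/s4.png

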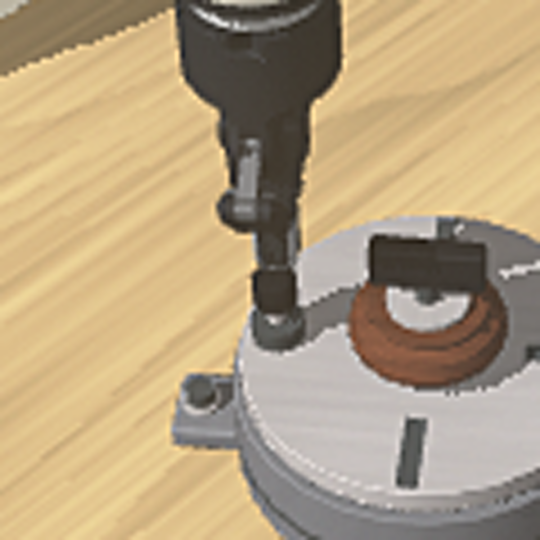

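The shut fingertips are directly over the cap at about (272,270) in the crop, with the gripper body clear of the knob. Pressing in small steps.

{"op": "jog_arm", "data": {
  "commands": [
    [[0, 0, 8, 0, 255], [0, 0, 3, 0, 255], [0, 0, 1, 0, 255], [0, 0, 1, 0, 255], [0, 0, 0, 0, 255]]
  ]
}}

```text
time: 18.35
position: [0.5982, 0.094, 0.1428]
tcp_rot: [[-0.814, -0.58, 0.0], [-0.58, 0.814, -0.0], [-0.0, -0.0, -1.0]]
ft_force: [0.8, -0.4, -0.1]
width: -0.0
gripper_force: 0.0
```

{"op": "jog_arm", "data": {
  "commands": [
    [[0, 0, 1, 0, 255], [0, 0, 0, 0, 255]]
  ]
}}

```text
time: 18.52
position: [0.5982, 0.094, 0.1418]
tcp_rot: [[-0.814, -0.58, 0.0], [-0.58, 0.814, 0.0], [-0.0, -0.0, -1.0]]
ft_force: [0.2, -0.3, -0.0]
width: -0.0001
gripper_force: 0.1
```

```bash
python3 t.py 3
```

```text
t 18.6167 yaw -144.52 tz [ 0.04  0.03 -0.03] mean 0.011 f [0.2 0.1 0.8] p [0.5982 0.094  0.1418] w -0.0002 tau6 0.0
```

{"op": "jog_arm", "data": {
  "commands": [
    [[0, 0, 1, 0, 255], [0, 0, 0, 0, 255]]
  ]
}}

```text
time: 18.78
position: [0.5982, 0.094, 0.1407]
tcp_rot: [[-0.814, -0.58, 0.0], [-0.58, 0.814, 0.0], [-0.0, -0.0, -1.0]]
ft_force: [0.3, 0.2, 0.8]
width: -0.0001
gripper_force: 0.2
```

{"op": "jog_arm", "data": {
  "commands": [
    [[0, 0, 1, 0, 255], [0, 0, 0, 0, 255]]
  ]
}}

```text
time: 18.95
position: [0.5982, 0.094, 0.1397]
tcp_rot: [[-0.814, -0.58, -0.0], [-0.58, 0.814, 0.0], [0.0, 0.0, -1.0]]
ft_force: [0.3, 0.3, 0.1]
width: 0.0001
gripper_force: 0.0
```

```bash
python3 t.py 3
```

```text
t 19.05 yaw -144.52 tz [-0.01  0.03  0.01] mean 0.009 f [ 0.4 -0.2 -0.1] p [0.5982 0.094  0.1397] w -0.0003 tau6 -0.0
```

{"op": "jog_arm", "data": {
  "commands": [
    [[0, 0, 1, 0, 255], [0, 0, 0, 0, 255]]
  ]
}}

```text
time: 19.22
position: [0.5982, 0.094, 0.1387]
tcp_rot: [[-0.814, -0.58, -0.0], [-0.58, 0.814, 0.0], [0.0, 0.0, -1.0]]
ft_force: [-0.5, -0.2, -0.5]
width: 0.0002
gripper_force: 0.0
```

{"op": "jog_arm", "data": {
  "commands": [
    [[0, 0, 1, 0, 255], [0, 0, 0, 0, 255]]
  ]
}}

```text
time: 19.38
position: [0.5982, 0.094, 0.1376]
tcp_rot: [[-0.814, -0.58, -0.0], [-0.58, 0.814, 0.0], [0.0, 0.0, -1.0]]
ft_force: [1.2, 0.2, -0.1]
width: -0.0002
gripper_force: 0.0
```

```bash
python3 t.py 2; python3 - <<'E'
from h import *
c=eyes.camera('side'); u,v=236,215
I=c['img'][v-35:v+35,u-40:u+40,::-1]
T=eyes.camera('top'); 
d=cv2.resize(I,None,fx=7,fy=7,interpolation=2); cv2.imwrite('pics/s5.png',d)
E
```

```text
t 19.4333 yaw -144.52 tz [-0.02 -0.01] mean -0.012 f [ 0.6  0.4 -0.3] p [0.5982 0.094  0.1376] w -0.0001 tau6 -0.0
```

View pics/s5.png

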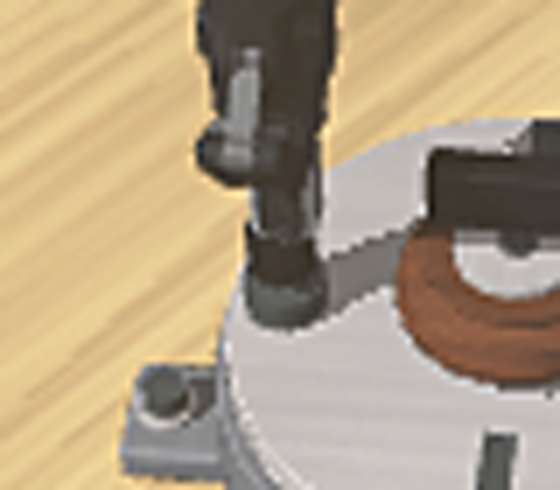

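The side crop suggests the cap has gone down, since the gap above the bush has closed. I'll continue and read the force while moving.

{"op": "jog_arm", "data": {
  "commands": [
    [[0, 0, 1, 0, 255]]
  ]
}}

```text
time: 19.62
position: [0.5982, 0.094, 0.1369]
tcp_rot: [[-0.814, -0.58, 0.0], [-0.58, 0.814, 0.0], [-0.0, -0.0, -1.0]]
ft_force: [-0.7, -0.3, 2.0]
width: -0.0002
gripper_force: 1.1
```

{"op": "jog_arm", "data": {
  "commands": [
    [[0, 0, 1, 0, 255]]
  ]
}}

```text
time: 19.7
position: [0.5982, 0.094, 0.1358]
tcp_rot: [[-0.814, -0.58, 0.0], [-0.58, 0.814, 0.0], [-0.0, -0.0, -1.0]]
ft_force: [-0.2, -0.4, 1.9]
width: 0.0001
gripper_force: 1.1
```

{"op": "jog_arm", "data": {
  "commands": [
    [[0, 0, 1, 0, 255]]
  ]
}}

```text
time: 19.78
position: [0.5982, 0.094, 0.1347]
tcp_rot: [[-0.814, -0.58, 0.0], [-0.58, 0.814, -0.0], [-0.0, -0.0, -1.0]]
ft_force: [-0.5, 0.1, 2.1]
width: 0.0003
gripper_force: 1.1
```

```bash
python3 t.py 2
```

```text
t 19.8333 yaw -144.52 tz [-0.01 -0.02] mean -0.013 f [-0.3 -0.1  2. ] p [0.5982 0.094  0.1346] w 0.0001 tau6 -0.0
```

Moving gives about 2 N, so the plunger is sliding in. I'll continue until it bottoms firmly.

{"op": "jog_arm", "data": {
  "commands": [
    [[0, 0, 1, 0, 255]]
  ]
}}

```text
time: 19.92
position: [0.5982, 0.094, 0.1338]
tcp_rot: [[-0.814, -0.58, 0.0], [-0.58, 0.814, 0.0], [-0.0, -0.0, -1.0]]
ft_force: [-0.9, -0.8, 2.7]
width: 0.0002
gripper_force: 1.1
```

{"op": "jog_arm", "data": {
  "commands": [
    [[0, 0, 1, 0, 255]]
  ]
}}

```text
time: 20.0
position: [0.5982, 0.094, 0.1327]
tcp_rot: [[-0.814, -0.58, 0.0], [-0.58, 0.814, -0.0], [-0.0, -0.0, -1.0]]
ft_force: [-0.1, -0.4, 2.3]
width: 0.0
gripper_force: 1.1
```

{"op": "jog_arm", "data": {
  "commands": [
    [[0, 0, 0.6, 0, 255]]
  ]
}}

```text
time: 20.08
position: [0.5982, 0.094, 0.1321]
tcp_rot: [[-0.814, -0.58, -0.0], [-0.58, 0.814, -0.0], [0.0, -0.0, -1.0]]
ft_force: [-0.5, 0.0, 2.2]
width: -0.0001
gripper_force: 1.1
```

```bash
python3 t.py 2
```

```text
t 20.1333 yaw -144.52 tz [0.06 0.06] mean 0.056 f [-0.2  0.3  1.3] p [0.5982 0.094  0.1321] w -0.0002 tau6 0.0
```

{"op": "jog_arm", "data": {
  "commands": [
    [[0, 0, 0.5, 0, 255]]
  ]
}}

```text
time: 20.22
position: [0.5982, 0.0939, 0.1319]
tcp_rot: [[-0.814, -0.58, 0.0], [-0.58, 0.814, -0.0], [-0.0, -0.0, -1.0]]
ft_force: [-3.3, -1.4, 13.6]
width: -0.0002
gripper_force: 6.3
```

{"op": "jog_arm", "data": {
  "commands": [
    [[0, 0, 0.5, 0, 255]]
  ]
}}

```text
time: 20.3
position: [0.5983, 0.0939, 0.1319]
tcp_rot: [[-0.814, -0.58, 0.001], [-0.58, 0.814, -0.0], [-0.0, -0.001, -1.0]]
ft_force: [-4.6, -1.8, 18.8]
width: -0.0003
gripper_force: 8.9
```

```bash
python3 t.py 2
```

```text
t 20.35 yaw -144.52 tz [0.02 0.01] mean 0.015 f [-4.3 -1.4 14.7] p [0.5983 0.0939 0.1319] w -0.0004 tau6 -0.009
```

The plunger bottomed at TCP z 0.132, so the tip is at 0.107 as expected. Retreating straight up, then checking.

{"op": "jog_arm", "data": {
  "commands": [
    [[0, 0, -3, 0, 255], [0, 0, -15, 0, 255], [0, 0, -30, 0, 255], [0, 0, -30, 0, 255], [0, 0, -30, 0, 255]]
  ]
}}

```text
time: 20.77
position: [0.5978, 0.094, 0.2403]
tcp_rot: [[-0.814, -0.58, -0.001], [-0.58, 0.814, 0.0], [0.001, 0.0, -1.0]]
ft_force: [0.0, 0.4, -0.4]
width: -0.0001
gripper_force: 0.0
```

{"op": "jog_arm", "data": {
  "commands": [
    [[20, 0, 0, 0, 255], [20, 0, 0, 0, 255], [20, 0, 0, 0, 255], [20, 0, 0, 0, 255], [0, 0, 0, 0, 255]]
  ]
}}

```text
time: 21.18
position: [0.5307, 0.0463, 0.2395]
tcp_rot: [[-0.815, -0.58, -0.001], [-0.58, 0.815, -0.0], [0.001, 0.0, -1.0]]
ft_force: [0.4, -0.2, 0.9]
width: -0.0001
gripper_force: 0.0
```

```bash
python3 t.py 3; python3 - <<'E'
from h import *
c=eyes.camera('wrist'); s=robot.read_state(); R=s['tcp_rot']
x,y,yaw=.5338,.0478,np.arctan2(-R[1][0],-R[0][0])
uv=fproj(c,[x,y,.149])[0]; u0,v0=int(uv[0])-110,int(uv[1])-120
overlay(c,x,y,yaw,'w6o',u0,v0,220,min(220,420-v0),2.7,capz=.107)
E
```

```text
t 21.2833 yaw -144.56 tz [0.02 0.01 0.02] mean 0.014 f [0.2 0.  0.2] p [0.5329 0.0473 0.2394] w 0.0002 tau6 -0.109
```

View pics/w6o.png

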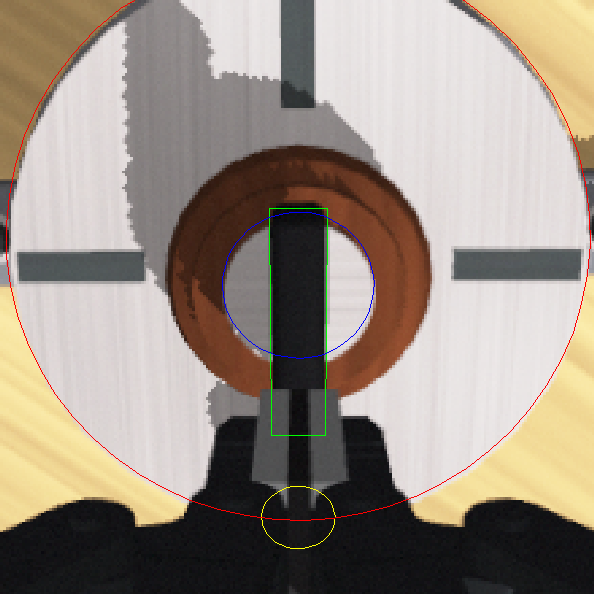

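The bar lies on its outline, so the table has not moved. The fingers hide the cap in this view, but the hard stop at 107 mm after a slide at about 2 N shows it is seated. Handing in.

```bash
python3 -c "
from plant import robot
print(robot.close_job())"
```

```text
the job is handed in; nothing more can be done
None
```

I turned the table about 41° clockwise until it dropped into the next click stop and pushed the lock plunger down to a firm stop at its 107 mm seated height (felt by force; the fingers hid the cap in the last picture), then handed the job in at about 21 s with the arm clear.

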